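Put the maker's stamp away in its spring-lid case

ROBOT

A 7-joint arm with a two-finger parallel gripper is mounted at the origin on the work surface. World frame = base frame: x ahead of the robot, y to its left, z up, the work surface at z = 0. Lengths are in m, angles in rad, forces in N, time in s.
With the tool pointing down it reaches from about 0.425 to 0.825 m from the base axis. Payload 3.6 kg.
Tool frame: the origin (TCP) lies midway between the tips of the shut fingers; the grasp point (between the pads) lies robot.hold_point_z behind it (robot.hold_point_z is the distance from the TCP to the grasp point, in m); z points along the fingers, y is the direction in which the jaws open and shut (so a half turn about z gives the same grasp; the last joint's range is limited). The gripper opens to 85 mm and grips with 20 to 120 N. Pads are 22 mm wide; open, the fingers measure 114 mm over their backs; the gripper's body (76 mm by 85 mm) begins 54 mm behind the grasp point. The pads swing forward as they close: fully open they stand 13 mm farther back than shut.
Start: joints at [-0.026, 0.615, -0.013, 1.423, 0.008, 1.103, -0.04], TCP at [0.65, 0, 0.231] pointing down, gripper open.
Joint ranges: [-3.12, 3.12], [-0.3, 2.06], [-1.34, 1.32], [0.26, 2.42], [-1.36, 4.5], [0.01, 1.98], [-2.84, 2.84]. Speed limits (rad/s): [2.79, 2.79, 3.14, 3.14, 3.14, 3.14, 3.14].

INTERFACE

Orientations are given as a rotation vector (axis times angle).
In Python, from plant import robot gives the robot as it stands. Calls block until the motion is done:
- robot.move_ptp(position, orientation): joint-space move of the TCP to a pose.
- robot.movel(position, max_speed=0.15, ori=None, max_force=None): straight line of the TCP; ori=None keeps the orientation; max_speed is the mean speed in m/s. With max_force (N) it stops when the force on the tool has changed by that much, and returns True; else False.
- robot.move_joints(angles): joint-space move.
- robot.open() and robot.close(grip_force=None): open the fingers fully, or close them until they stop; grip_force is the grip in N (None keeps the last).
- robot.dwell(seconds).
- robot.solve_ik(position, orientation): joint angles nearest the present ones, or None.
- robot.snapshot(name): name is "scene" or "side" or "wrist"; returns the picture (384x512x3 uint8, blue, green, red); there is no depth.
- robot.camera_params(name): a dict with "K" (3x3 intrinsics, pixels), "origin" and "orientation" of the camera in the world. Camera axes: x right, y down, z forward; pixel columns grow to the right and rows downward; lengths in m; the calibration is good to about 2 mm. A picture is of the moment at which its call begins: read the wrist's pose just before it. camera_params takes no time and is no camera call; for the wrist camera it gives the pose at the moment of the call.
A pose or a line that the arm cannot do raises robot.MotionError and nothing moves.
- robot.job_done(): hands the job in, once; it reports no verdict.
Trained networks look in the newest picture that a camera, given by its name, has taken for a name from the list of things; names that differ only in an ending like _2 or _b are one class to them, and where a whole thing is asked for, a point or a joint stands for the part that bears it (a point fixed in the world has none). Each returns a list of dicts, best first, with "score" (0 to 1); they miss things now and then, are a little off and sometimes report something else, mostly with a low value. They report only what shows in the picture. A call takes as long as a camera call. They do not tell look-alikes from the thing itself.
- robot.silhouettes(camera, name): "pixels" (384x512 bool, what is visible of it) and "location" ([column, row] in pixels, amid what is visible of it).
- robot.pinpoint(camera, name): "location" ([column, row] in pixels: a listed point, or the origin of a listed thing).
Readings, each from a call of its own:
- robot.current_time_s(): time.
- robot.current_joint_pos(): joint angles.
- robot.current_joint_velocities(): joint speeds.
- robot.current_tau(): joint torques, N m.
- robot.current_tool_pos(): TCP position.
- robot.current_tcp_rot(): TCP orientation.
- robot.current_wrist_force(): force on the tool from outside, world axes, zero at the start.
- robot.current_wrist_torque(): the same for the moment, N m.
- robot.current_width(): opening from 0.0 (shut) to 1.0 (fully open).
Only numpy, scipy, OpenCV 4.12 (cv2) and the standard library are available. Lean on these libraries where they do the work, as an engineer would, in place of code of your own. Each camera call takes 0.05 s, during which the arm holds its last target.

TASK

Press the red thumb tab on the front of the blue case so that its sprung lid pops fully open, lay the wooden stamp down in the dark wooden cradle inside, then close the lid and press it until it snaps shut and stays shut by itself. Press the tab and the lid gently, only as hard as the latch needs, and leave the jar, the beaker and the brush alone.

Things in the scene. Friction and masses are not known exactly. Their poses are not given: they have to be found in the camera images.
- case: Blue stamp case, fixed, on a riser board 112 x 134 mm, 5 to 28 mm high (differs each time): a box 104 deep (x) x 124 wide (y) x 34.5 mm high, walls 5, floor 4. Origin: centre of the case's underside, on the board. z up; its front, with the red tab, faces its own -x; the lid is hinged along the top edge at +x. Inside, in the middle, the cradle (see cradle).
- lid (a joint): Lid angle, rad: 0 latched shut, grows as it opens, 1.75 fully open (leaning 10 degrees back past upright). A spring pushes it open all the way: about 2 N at the front edge near shut, less when open. Pressed down near its front edge it meets the hook at 0.12; the push rises to 10 to 14 N at 0.06, where it snaps past; press on to just under 0, where the hook springs back over it. A firm stop lies at -0.014 (1.5 mm).
- tab (a joint): Angle of the rocking thumb tab, rad: 0 at rest, grows as its pad goes down. The lid is released at 0.15 to 0.18 (pad down about 5 mm, 4 to 5 N) and takes about 1 s to swing open; firm stop at 0.24 (7 mm, 6 N). A spring brings it back to 0; it springs back to 0 also when the lid has latched.
- tab_top (a point): Centre of the top face of the red finger pad, 24 (case x) x 32 mm (case y), level at rest, 30 mm above the case's underside and 86 mm in front of the case's centre. Press it straight down. The steel hook behind it begins 20 mm from this point towards the case and stands 53 mm above the case's underside.
- hinge (a point): Middle of the lid's hinge line, which runs along the case's y: 52 mm behind the case's centre, 39.5 mm above its underside. Axes as the case's.
- lid_front (a point): Middle of the lid's front edge on its outer (top) face, 104 mm from the hinge line; turns with the lid; its z is the outer face's outward normal. The lid is an aluminium plate 104 x 124 x 5 mm, the hinge line in its mid-thickness; shut, its outer face is 42 mm above the case's underside. A steel tongue sticks out 6.5 mm from the edge's middle.
- cradle (a point): Where the stamp's centre lies when home: middle of the case, 19 mm above its underside. Dark wooden cradle along the case's x: two saddles, each 10 mm long, centred 23 mm either side; their floors 10 mm above the underside, cheeks 22 mm apart up to 18 mm, flared lips above to 23 mm; end stops 72 mm apart, 20 mm high. Between the saddles, and beside them out to the walls, is room for fingers.
- stamp_center (a point): Centre of the loose maker's stamp, a square bar 18 x 18 x 66 mm (x along its length), light wood with a brass end at +x, lying on the bench, about 60 g. It goes into the cradle either way round.
- glaze_jar: Bystander: terracotta jar with white cap, 60 mm wide, 75 mm tall. Origin: centre of its underside.
- beaker: Bystander: white ceramic beaker, 68 mm wide, 60 mm tall. Origin: centre of its underside.
- brush: Bystander: brush lying along its own x, handle to -x. Origin: on the bench under it.
Mind the look-alikes: they are no part of the job. Of the things shaped like the part that bears stamp_center, the wooden one is meant.

How it is judged:
By the outcome, as a careful person would: the job done as asked, in the order asked, and still so for the second after the job is handed in, with the robot touching nothing.
It also fails if it takes over 72 s, if anything falls off the work surface, if the arm or the gripper's body presses on something with over 40 N, if the wrist force passes 120 N, or if a joint passes its speed limit or range.

## Working session

There is one attempt and no reset: what is moved stays moved. The work goes in short steps, each a Python script; the robot and the scene stay as the last script left them, time stands still between calls to the robot, and variables do not carry over. Pictures are saved under pics/ and viewed, and the job is handed in when it is done.

```bash
ls; mkdir -p pics; python3 - <<'E'
from plant import robot
import cv2
for n in ["scene","side","wrist"]:
    im=robot.snapshot(n); cv2.imwrite(f"pics/a_{n}.png",im)
    p=robot.camera_params(n); print(n,p)
print(robot.current_time_s(),robot.hold_point_z,robot.current_tcp_rot(),robot.current_wrist_force())
E
```

```text
pics
scene {'K': array([[364.72021401,   0.        , 258.82336938],
       [  0.        , 364.72021401, 194.51049629],
       [  0.        ,   0.        ,   1.        ]]), 'origin': array([1.08155099, 0.0171487 , 0.86691739]), 'orientation': array([-1.96767023, -1.79216034,  0.54120522])}
side {'K': array([[354.71056787,   0.        , 256.20999508],
       [  0.        , 354.71056787, 193.10886181],
       [  0.        ,   0.        ,   1.        ]]), 'origin': array([0.42163325, 0.61994497, 0.6592682 ]), 'orientation': array([-0.41727576,  2.81707368, -1.1103158 ])}
wrist {'K': array([[334.46033475,   0.        , 257.05049561],
       [  0.        , 334.46033475, 192.25437531],
       [  0.        ,   0.        ,   1.        ]]), 'origin': array([0.65039651, 0.07929399, 0.37237216]), 'orientation': array([ 2.82567354e+00,  1.28668264e-03, -2.49056565e-03])}
0.15 0.0187 [-2.22050120e+00 -2.22043174e+00  2.15826583e-03] [-1.18845713 -0.06484197  0.36161445]
```

View pics/a_scene.png

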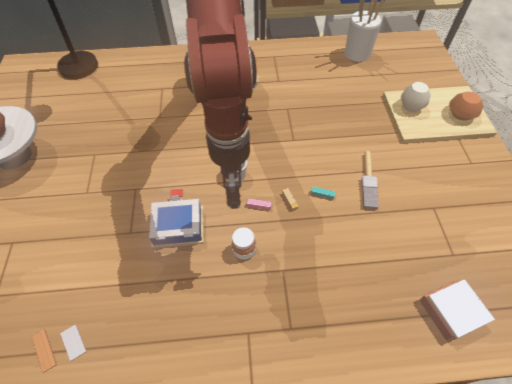

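View pics/a_side.png

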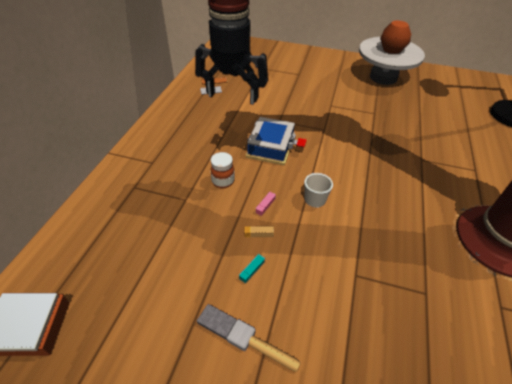

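View pics/a_wrist.png

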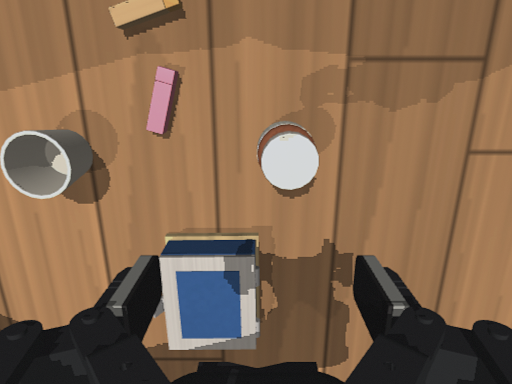

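The scene picture shows the blue case at (177,222) with the red tab at (177,193), facing the robot. The wooden stamp is at (290,199), with pink (259,204) and teal (323,193) look-alikes. The jar is at (244,243) and the brush at (370,185). The beaker is hidden in the scene view but shows at (318,188) in side.

```bash
cat > h.py <<'E'
from plant import robot
import numpy as np, cv2
from scipy.spatial.transform import Rotation as R
from scipy.optimize import least_squares
def cam(n):
    p=robot.camera_params(n); return p['K'],np.array(p['origin']),R.from_rotvec(p['orientation']).as_matrix()
def ray(c,uv):
    K,o,M=c; d=M@np.linalg.inv(K)@np.array([uv[0],uv[1],1.]); return o,d/np.linalg.norm(d)
def proj(c,P):
    K,o,M=c; q=K@(M.T@(np.asarray(P)-o)); return q[:2]/q[2]
def tri(obs):
    A=np.zeros((3,3));b=np.zeros(3)
    for c,uv in obs:
        o,d=ray(c,uv); Q=np.eye(3)-np.outer(d,d); A+=Q;b+=Q@o
    X=np.linalg.solve(A,b)
    return X,[np.round(proj(c,X)-uv,1).tolist() for c,uv in obs]
def onz(c,uv,z):
    o,d=ray(c,uv); return o+d*(z-o[2])/d[2]
def down(yaw):
    # tool z down, tool x at world angle yaw ; y = z cross x
    x=np.array([np.cos(yaw),np.sin(yaw),0]);z=np.array([0,0,-1.]);y=np.cross(z,x)
    return R.from_matrix(np.c_[x,y,z]).as_rotvec()
E
python3 - <<'E'
from h import *
names=["tab_top","hinge","lid_front","cradle","stamp_center","case","glaze_jar","beaker","brush"]
obs={n:[] for n in names}
for cn in ["scene","side","wrist"]:
    c=cam(cn); robot.snapshot(cn)
    for n in names:
        for r in robot.pinpoint(cn,n)[:4]:
            print(cn,n,np.round(r['location'],1),round(r['score'],2), np.round(onz(c,r['location'],0.0),3)[:2])
            if n not in("stamp_center",): obs[n].append((c,r['location'])) if not any(o[0] is c for o in obs[n]) else 0
for n in names:
    if len(obs[n])>1: X,e=tri(obs[n]); print(n,np.round(X,4),e)
print(robot.current_time_s())
E
```

```text
scene tab_top [175.2 191.2] 0.61 [ 0.478 -0.171]
scene tab_top [293.  198.3] 0.56 [0.534 0.162]
scene hinge [172.5 236.3] 0.84 [ 0.623 -0.173]
scene lid_front [175.9 199. ] 0.68 [ 0.505 -0.168]
scene lid_front [172.2 237.1] 0.57 [ 0.625 -0.174]
scene cradle [175.  222.9] 0.57 [ 0.583 -0.168]
scene cradle [289.8 200.6] 0.19 [0.541 0.152]
scene stamp_center [291.9 199.6] 0.49 [0.538 0.158]
scene stamp_center [323.4 191.9] 0.49 [0.521 0.251]
scene stamp_center [260.2 203.2] 0.47 [0.542 0.068]
scene case [178.9 223. ] 0.97 [ 0.584 -0.157]
scene glaze_jar [247.3 251.9] 0.82 [0.686 0.021]
scene beaker [238.6 172.9] 0.63 [0.43  0.014]
scene brush [367.3 175.5] 0.63 [0.476 0.391]
side tab_top [300.3 143.9] 0.41 [ 0.513 -0.198]
side hinge [249.9 132. ] 0.55 [ 0.67  -0.206]
side lid_front [287.7 133.2] 0.68 [ 0.56  -0.236]
side cradle [271.7 140.6] 0.62 [ 0.597 -0.187]
side stamp_center [269.6 200.8] 0.71 [0.542 0.044]
side stamp_center [255.8 231.1] 0.66 [0.548 0.144]
side stamp_center [253.3 267.7] 0.64 [0.526 0.238]
side case [269.5 141.4] 0.67 [ 0.602 -0.181]
side glaze_jar [223.6 180.1] 0
[... 403 characters left out ...]
 glaze_jar [282.1 150.1] 0.57 [0.679 0.007]
wrist glaze_jar [210.2 291. ] 0.27 [ 0.59  -0.178]
wrist beaker [ 68.4 153.2] 0.91 [0.437 0.004]
tab_top [ 0.5063 -0.1606  0.034 ] [[0.9, 1.2], [1.2, -1.0]]
hinge [ 0.6511 -0.1607  0.0443] [[1.0, 1.7], [1.8, -1.9], [0.3, -2.9]]
lid_front [ 0.5463 -0.1542  0.0625] [[0.1, -0.2], [0.1, 0.1], [0.7, 0.4]]
cradle [ 0.5928 -0.1651  0.0187] [[-0.5, -0.1], [-0.2, -0.3], [-0.2, -1.6]]
case [ 0.5961 -0.1528  0.0224] [[-0.0, -0.2], [-0.1, 0.2], [0.3, 0.4]]
glaze_jar [ 0.6797  0.0127 -0.0015] [[-3.3, -1.7], [-1.8, 0.7], [0.7, -5.0]]
beaker [0.4324 0.0082 0.0016] [[-2.0, 0.4], [-1.8, 0.4], [-5.9, -3.7]]
brush [0.4873 0.3911 0.0093] [[1.8, 1.3], [3.1, -2.0]]
1.65
```

```bash
cat > s2.py <<'E'
from h import *
import pickle
rec=[]
views=[([0.53,-0.13,0.26],np.pi),([0.56,0.06,0.26],np.pi),([0.56,-0.19,0.30],np.pi)]
for i,(p,y) in enumerate(views):
    try: robot.move_ptp(p,down(y))
    except robot.MotionError as e: print(i,e); continue
    robot.dwell(0.2)
    c=cam("wrist"); im=robot.snapshot("wrist"); cv2.imwrite(f"pics/b_{i}.png",im)
    for n in ["tab_top","hinge","lid_front","cradle","case","stamp_center"]:
        for r in robot.pinpoint("wrist",n)[:3]:
            rec.append((i,c,n,r['location'],r['score'])); print(i,n,np.round(r['location'],1),round(r['score'],2))
    for r in robot.silhouettes("wrist","stamp_center")[:3]: rec.append((i,c,"sil_stamp",r['location'],r['score'],r['pixels'])); print('sil',np.round(r['location']),r['score'])
    print(np.round(robot.current_joint_pos(),2),robot.current_time_s(),robot.current_wrist_force())
pickle.dump(rec,open("rec.pkl","wb"))
E
python3 s2.py
```

```text
0 tab_top [228.8 140.2] 0.77
0 hinge [234.3 257.4] 0.77
0 hinge [228.1 139.5] 0.15
0 lid_front [228.7 170.3] 0.75
0 cradle [230.8 208.7] 0.67
0 cradle [375.   67.6] 0.23
0 case [230.  206.8] 0.62
0 stamp_center [415.6 167.3] 0.92
0 stamp_center [486.1 160.3] 0.69
sil [490. 162.] 0.75
sil [415. 169.] 0.69
[ 0.49  0.45 -0.43  1.68  0.21  1.06  1.56] 3.675 [ 0.35301661  0.20714074 -1.00159811]
1 hinge [ 74.6 236.6] 0.66
1 hinge [ 49.7 110.5] 0.17
1 lid_front [ 52.6 147.5] 0.94
1 cradle [ 71.1 186.2] 0.56
1 case [ 78.2 184.1] 0.82
1 stamp_center [334.7 135.2] 0.94
1 stamp_center [419.5 124.4] 0.57
sil [421. 121.] 0.91
sil [262. 142.] 0.79
sil [339. 137.] 0.71
[ 0.15  0.48 -0.45  1.63  0.23  1.08  1.2 ] 5.0667 [ 0.17601735  0.63082113 -0.02858383]
2 tab_top [278.4 106.3] 0.82
2 tab_top [413.1  45.9] 0.42
2 hinge [279.8 220.2] 0.85
2 lid_front [278.2 135.8] 0.73
2 cradle [278.4 174.7] 0.79
2 case [273.9 171.9] 0.87
2 stamp_center [448.9 136.3] 0.73
sil [450. 139.] 0.79
sil [507. 126.] 0.63
[ 0.56  0.49 -0.43  1.49  0.21  1.21  1.66] 6.6583 [ 0.15305665 -0.24482166  0.49130161]
```

View pics/b_0.png

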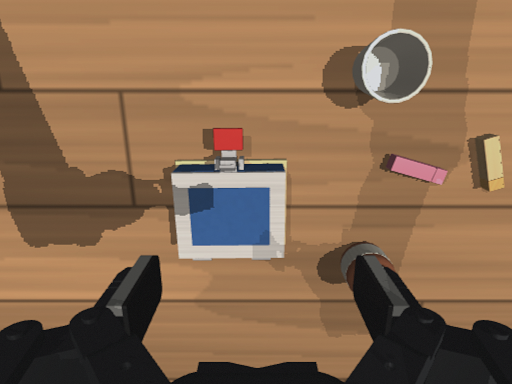

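View pics/b_1.png

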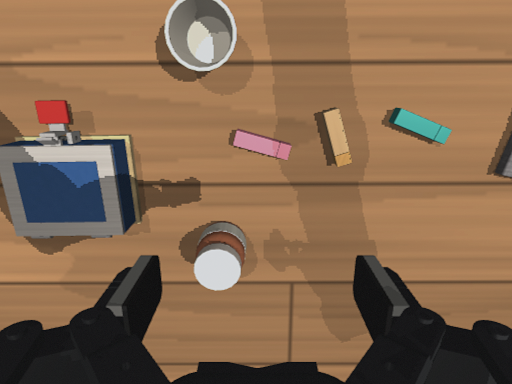

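```bash
cat > s3.py <<'E'
from h import *
import pickle
rec=pickle.load(open("rec.pkl","rb"))
S={n:(cam(n)) for n in("scene","side")}
first={"tab_top":dict(scene=[175.2,191.2],side=[300.3,143.9]),"hinge":dict(scene=[172.5,236.3],side=[249.9,132]),"lid_front":dict(scene=[175.9,199],side=[287.7,133.2]),"case":dict(scene=[178.9,223],side=[269.5,141.4]),"cradle":dict(scene=[175,222.9],side=[271.7,140.6])}
loc={"tab_top":[-.086,0,.030],"hinge":[.052,0,.0395],"lid_front":[-.052,0,.042],"case":[0,0,0],"cradle":[0,0,.019]}
W=[]
for n in loc:
    best={}
    for r in rec:
        if r[2]==n and r[0] not in best: best[r[0]]=(r[1],r[3])
    if n=="tab_top": best.pop(1,None)
    o=list(best.values()); X,e=tri(o); print("wrist",n,np.round(X,4),e)
    W+=[(n,*q,1.) for q in o]+[(n,S[k],v,.5) for k,v in first[n].items()]
def mod(q,n): 
    c,s=np.cos(q[3]),np.sin(q[3]); l=np.array(loc[n]); return np.array([q[0]+c*l[0]-s*l[1],q[1]+s*l[0]+c*l[1],q[2]+l[2]])
f=lambda q:np.concatenate([w*(proj(c,mod(q,n))-uv) for n,c,uv,w in W])
s=least_squares(f,[.595,-.16,.02,0],loss="soft_l1",f_scale=1.5,x_scale=[.01,.01,.01,.1]); print("case",np.round(s.x,4),np.rad2deg(s.x[3]))
Wall=W; W=[w for w in Wall if w[3]==1.]
s2=least_squares(f,s.x,loss="soft_l1",f_scale=1.5,x_scale=[.01,.01,.01,.1]); print("wrist only",np.round(s2.x,4))
# stamp
o=[(r[1],r[3],r[0]) for r in rec if r[2]=="stamp_center"]
for c,uv,i in o: print(i,np.round(onz(c,uv,.009),4))
for r in rec:
    if r[2]=="sil_stamp":
        v,u=np.nonzero(r[5]); P=np.array([onz(r[1],(a,b),.014)[:2] for a,b in zip(u,v)]); print('sil',r[0],np.round(cv2.minAreaRect((P*1000).astype(np.float32)),1) if 0 else cv2.minAreaRect((P*1000).astype(np.float32)))
E
python3 s3.py
```

```text
wrist tab_top [ 0.5091 -0.1618  0.0373] [[-1.0, -1.5], [0.9, 1.4]]
wrist hinge [ 0.6502 -0.1576  0.0451] [[-0.5, 0.1], [0.1, -1.3], [0.4, 1.0]]
wrist lid_front [ 0.543  -0.162   0.0464] [[-1.0, 0.7], [0.0, -2.9], [0.7, 2.0]]
wrist case [ 0.5977 -0.1642  0.0074] [[-0.3, -1.4], [-0.3, -0.9], [0.5, 2.1]]
wrist cradle [ 0.5938 -0.1606  0.0291] [[0.4, 0.0], [-0.2, -0.9], [-0.3, 0.8]]
case [ 0.5956 -0.1603  0.0084  0.0252] 1.4427568938055475
wrist only [ 0.5956 -0.1604  0.0083  0.026 ]
0 [0.5478 0.0614 0.009 ]
0 [0.5391 0.1447 0.009 ]
1 [0.5397 0.1474 0.009 ]
1 [0.5276 0.2447 0.009 ]
2 [0.5459 0.0601 0.009 ]
sil 0 ((541.8746337890625, 146.7856903076172), (71.61427307128906, 28.941871643066406), 19.417299270629883)
sil 0 ((548.6958618164062, 60.607574462890625), (73.68453979492188, 19.326152801513672), 74.21294403076172)
sil 1 ((528.3675537109375, 243.60186767578125), (72.06379699707031, 19.117137908935547), 68.93516540527344)
sil 1 ((549.1581420898438, 62.89093780517578), (65.5348892211914, 20.11050796508789), 74.10671997070312)
sil 1 ((541.8916625976562, 149.46511840820312), (68.28385162353516, 21.959976196289062), 16.66751480102539)
sil 2 ((548.4096069335938, 60.235267639160156), (75.79412078857422, 19.026918411254883), 74.25993347167969)
sil 2 ((542.0834350585938, 132.802978515625), (62.39925765991211, 6.105592250823975), 13.547204971313477)
```

Both views agree. In b_1 the case tab is at (52,111), the wooden stamp runs (327,112) to (343,160) with its brass end low (+x), and pink (262,145) and teal (421,125) sit on either side. The case fits at about (0.596, -0.160), yaw 1.4°, underside about 8 mm. The stamp is at (0.540, 0.1475), yaw about 17°. Next I press the tab.

```bash
cat >> h.py <<'E'
def tool(yaw,tilt):
    # tool x ~ opposite case x, tool tilted so that the body leans towards case -x
    h=np.array([np.cos(yaw),np.sin(yaw),0]); up=np.array([0,0,1.])
    z=np.sin(tilt)*h-np.cos(tilt)*up
    x=-(np.cos(tilt)*h+np.sin(tilt)*up); y=np.cross(z,x)
    return R.from_matrix(np.c_[x,y,z]).as_rotvec()
CX,CY,YAW=0.5956,-0.1603,0.0255
def cw(lx,ly=0.):
    c,s=np.cos(YAW),np.sin(YAW); return np.array([CX+c*lx-s*ly,CY+s*lx+c*ly])
E
cat > s4.py <<'E'
from h import *
o=tool(YAW,np.deg2rad(10))
xy=cw(-.086)
robot.close(20)
robot.move_ptp([*xy,0.085],o); robot.dwell(0.2)
print(robot.current_time_s(),robot.current_tool_pos(),robot.current_width())
f0=robot.current_wrist_force()
hit=robot.movel([*xy,0.028],max_speed=0.03,max_force=1.2)
z0=robot.current_tool_pos(); print(hit,z0,robot.current_wrist_force()-f0,robot.current_time_s())
cv2.imwrite("pics/c_side.png",robot.snapshot("side"))
E
python3 s4.py
```

```text
8.5167 [ 0.51137288 -0.16296994  0.08622861] -0.0023178197965506003
True [ 0.50912699 -0.16240355  0.0392297 ] [-0.44890199  0.40016155  1.88106184] 9.875
```

View pics/c_side.png

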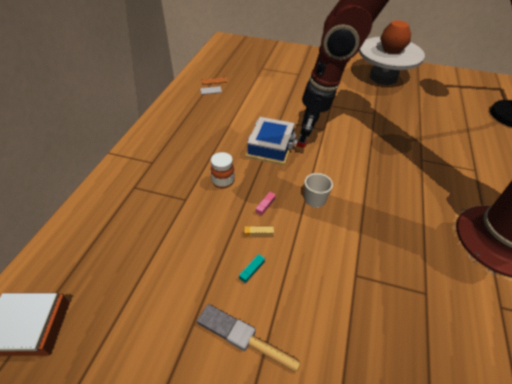

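The side view shows the closed fingers on the red tab at (302,142), with the lid still shut. I touched it at z=0.039, which agrees with the vision estimate of 0.038. I press on in small steps.

```bash
cat > s5.py <<'E'
from h import *
p=robot.current_tool_pos(); z0=0.0392; xy=cw(-.086)
im0=robot.snapshot("scene").astype(int)
for dz in [.003,.004,.0045,.005,.0055,.006]:
    robot.movel([*xy,z0-dz],max_speed=0.02)
    f=robot.current_wrist_force(); 
    im=robot.snapshot("scene"); d=(np.abs(im.astype(int)-im0).sum(2)>90)[190:250,140:215].sum()
    print(dz,np.round(robot.current_tool_pos(),4),np.round(f,2),d,round(robot.current_time_s(),2))
    if d>300: break
cv2.imwrite("pics/d_scene.png",im)
E
python3 s5.py
```

```text
0.003 [ 0.5086 -0.1625  0.0359] [-1.88  0.04  4.6 ] 1 10.34
0.004 [ 0.5085 -0.1625  0.0349] [-4.54  0.18  4.97] 5 10.64
0.0045 [ 0.51   -0.1625  0.0347] [-4.16  0.1   2.42] 7 10.94
0.005 [ 0.5102 -0.1626  0.0345] [-4.21  0.41  5.24] 11 11.24
0.0055 [ 0.5102 -0.1626  0.0343] [-4.13  0.51  7.05] 722 11.54
```

View pics/d_scene.png

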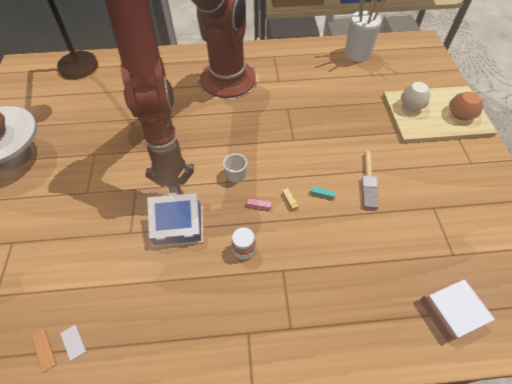

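The lid at (174,215) has begun to rise. I retreat up and towards the robot.

```bash
cat > s6.py <<'E'
from h import *
p=np.array(robot.current_tool_pos())
robot.movel(p+[-.02,0,.07],max_speed=0.1)
print(robot.current_time_s(),robot.current_wrist_force())
robot.open()
# to stamp: look from over it
SY=np.deg2rad(17)
robot.move_ptp([.50,.147,.16],down(np.pi+SY)); robot.dwell(.2)
c=cam("wrist"); im=robot.snapshot("wrist"); cv2.imwrite("pics/e_wrist.png",im)
for r in robot.pinpoint("wrist","stamp_center"): print('pp',np.round(r['location']),r['score'],np.round(onz(c,r['location'],.009),4))
for r in robot.silhouettes("wrist","stamp_center"):
    m=r['pixels'].astype(np.uint8); v,u=np.nonzero(m); P=np.array([onz(c,(a,b),.014)[:2] for a,b in zip(u,v)])*1000
    print('sil',np.round(r['location']),r['score'],cv2.minAreaRect(P.astype(np.float32)), proj(c,[.54,.1475,.009]))
cv2.imwrite("pics/e_scene.png",robot.snapshot("scene"))
print(robot.current_time_s(),np.round(robot.current_joint_pos(),2))
E
python3 s6.py
```

```text
12.425 [-0.27912588 -0.41279332 -0.4353142 ]
pp [246. 215.] 0.89 [0.5404 0.1456 0.009 ]
pp [157. 199.] 0.79 [0.5491 0.0626 0.009 ]
pp [351. 228.] 0.73 [0.5245 0.245  0.009 ]
sil [245. 216.] 0.92 ((540.5420532226562, 149.18385314941406), (71.08991241455078, 18.145999908447266), 17.966590881347656) [248.03010345 214.82521482]
sil [154. 201.] 0.64 ((547.1309204101562, 63.04250717163086), (66.66603088378906, 25.946186065673828), 74.0977783203125) [248.03010345 214.82521482]
sil [350. 230.] 0.62 ((527.5914916992188, 243.25094604492188), (71.62857055664062, 20.84649085998535), 68.23622131347656) [248.03010345 214.82521482]
14.8083 [-0.09  0.53 -0.35  1.88  0.25  0.78  1.29]
```

View pics/e_wrist.png

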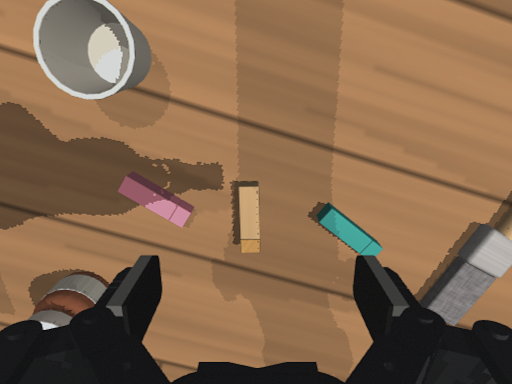

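View pics/e_scene.png

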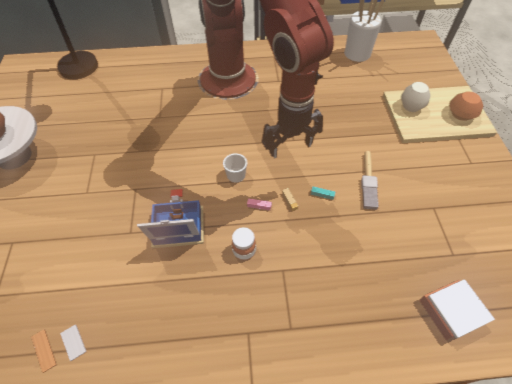

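Scene: the lid stands open at (170,228) and the red tab is back up at (177,192). Wrist: the wooden stamp is at (249,216), aligned with the jaws, with pink (155,199) and teal (349,230) off to the sides. I grasp it now.

```bash
cat > s7.py <<'E'
from h import *
import pickle
rec=pickle.load(open("rec.pkl","rb"))
c1=[r[1] for r in rec if r[0]==1][0]; c=cam("wrist")
print("stamp tri",tri([(c1,[334.7,135.2]),(c,[247,215]),(cam("side"),[255.8,231.1]),(cam("scene"),[291.9,199.6])]))
SY=np.deg2rad(18); a=np.array([np.cos(SY),np.sin(SY)])
g=np.array([.5405,.1478])-.003*a; o=down(np.pi+SY)
robot.move_ptp([*g,.06],o)
hit=robot.movel([*g,.0090],max_speed=0.06,max_force=6)
print(hit,robot.current_tool_pos(),robot.current_time_s())
robot.close(25)
w=robot.current_width(); print("width",w,w*85)
robot.movel([*g,.09],max_speed=0.15)
print(robot.current_wrist_force(),robot.current_width(),robot.current_time_s())
cv2.imwrite("pics/f_wrist.png",robot.snapshot("wrist"))
E
python3 s7.py
```

```text
stamp tri (array([0.54284238, 0.15088532, 0.00740251]), [[2.5, 2.4], [2.1, 2.3], [1.5, 0.9], [-2.1, 0.2]])
False [0.5379137  0.14699921 0.00920903] 16.3167
width 0.2011883919266466 17.10101331376496
[-0.43865749  0.5231701  -1.16327109] 0.202552228170472 17.6333
```

View pics/f_wrist.png

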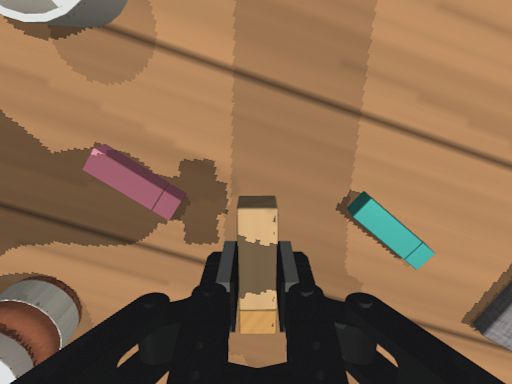

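The stamp is held squarely between the pads at (257,265), width about 17 mm, and the look-alikes are undisturbed. I compute where it sits in the hand and look at the cradle from above.

```bash
cat > s8.py <<'E'
from h import *
p=np.array(robot.current_tool_pos()); M=R.from_rotvec(robot.current_tcp_rot()).as_matrix(); c=cam("wrist")
for uv in [(257,208),(257,333),(238,260),(277,260)]:
    print(uv,np.round(M.T@(onz(c,uv,p[2]+.009)-p)*1000,1))
robot.movel([p[0],p[1],.15],max_speed=.2)
robot.move_ptp([*cw(-.06),.15],tool(YAW,0)); robot.dwell(.2)
c=cam("wrist"); im=robot.snapshot("wrist"); cv2.imwrite("pics/g_wrist.png",im)
for n in ["cradle","hinge","tab_top","case"]:
    for r in robot.pinpoint("wrist",n)[:2]: print(n,np.round(r['location'],1),round(r['score'],2))
loc={"tab_top":[-.086,0,.030],"hinge":[.052,0,.0395],"case":[0,0,0],"cradle":[0,0,.019]}
for n,l in loc.items(): print('exp',n,np.round(proj(c,[*cw(l[0]),l[2]+.0085]),1))
for l in [(-.052,-.062,.0345),(-.052,.062,.0345),(.052,-.062,.0345),(.052,.062,.0345),(-.047,-.057,.0345),(-.047,.057,.0345),(-.036,0,.02),(-.028,-.011,.018),(-.028,.011,.018)]:
    q=proj(c,[*cw(l[0],l[1]),l[2]+.0085]); cv2.circle(im,tuple(int(round(t)) for t in q),2,(0,255,0),-1)
cv2.imwrite("pics/g_ov.png",cv2.resize(im,(768,576),interpolation=cv2.INTER_NEAREST)); print(robot.current_time_s())
E
python3 s8.py
```

```text
(257, 208) [28.7 -0.7 -8.9]
(257, 333) [-36.   -0.7  -9.1]
(238, 260) [ 3.8 -9.2 -9. ]
(277, 260) [ 3.8  8.3 -9. ]
tab_top [256.6 156.4] 0.95
exp tab_top [255.  154.5]
exp hinge [254.6 313. ]
exp case [254.9 238.7]
exp cradle [254.8 248.2]
19.7583
```

View pics/g_ov.png

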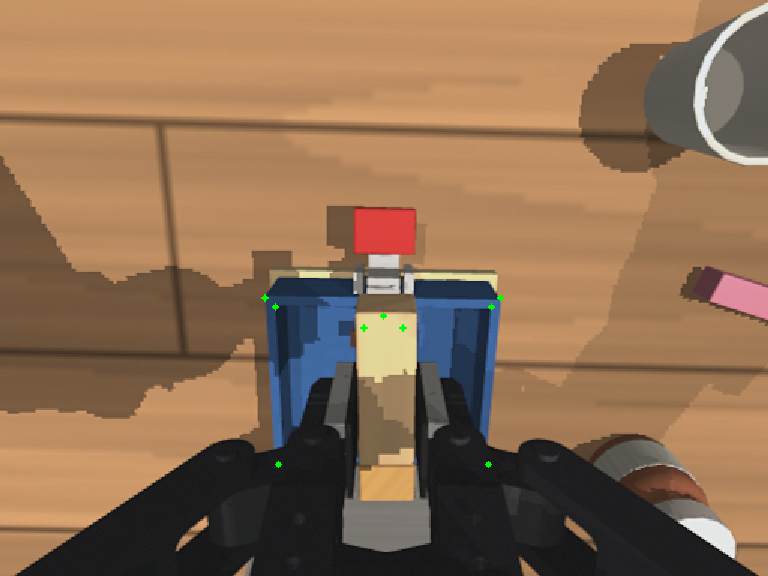

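In the overlay the predicted case corners land within about 1–2 mm of the rim, and the tab is at (385,231), within about 1 mm. The held stamp sits 3.65 mm ahead of the TCP. I place it now.

```bash
sed -i 's/^CX,CY,YAW=.*/CX,CY,YAW=0.5956,-0.1596,0.0255/' h.py; cat > s9.py <<'E'
from h import *
xy=cw(-.00365); o=tool(YAW,0)
robot.movel([*xy,.12],max_speed=.15,ori=o)
robot.movel([*xy,.060],max_speed=.1); robot.dwell(.15)
f0=robot.current_wrist_force()
hit=robot.movel([*xy,.0302],max_speed=.03,max_force=3)
p=np.array(robot.current_tool_pos()); print(hit,p-[*xy,0],robot.current_wrist_force()-f0,robot.current_time_s())
cv2.imwrite("pics/h_wrist.png",robot.snapshot("wrist"));cv2.imwrite("pics/h_side.png",robot.snapshot("side")[80:210,200:360])
E
python3 s9.py; python3 -c "
import cv2;a=cv2.imread('pics/h_side.png');cv2.imwrite('pics/h_side4.png',cv2.resize(a,None,fx=4,fy=4,interpolation=2))"
```

```text
False [ 1.87400847e-04 -3.30181858e-05  3.04047301e-02] [-0.95760635 -0.6001474   0.29377902] 22.375
```

View pics/h_wrist.png

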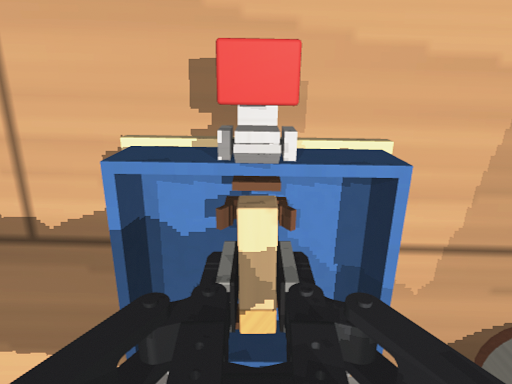

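View pics/h_side4.png

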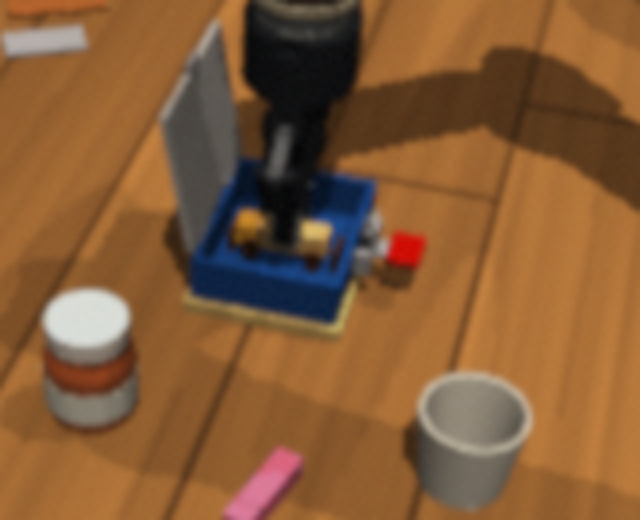

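The stamp sits between the dark cheeks (217–297, centre 257; stamp 238–277), short of the end stop at row 190. I feel for the floor, raise 2 mm so the opening fingers clear the walls, and release.

```bash
cat > s10.py <<'E'
from h import *
xy=cw(-.00365); c=cam("wrist")
print("endstop exp",proj(c,[*cw(-.036),.0285]))
f0=robot.current_wrist_force()
hit=robot.movel([*xy,.0235],max_speed=.012,max_force=2.5)
p=np.array(robot.current_tool_pos()); print(hit,p,robot.current_wrist_force()-f0)
E
python3 s10.py
```

```text
endstop exp [258.15125141 191.05662016]
True [ 0.59219504 -0.15975432  0.02841841] [0.41411847 0.31614731 5.0472189 ]
```

```bash
cat > s11.py <<'E'
from h import *
xy=cw(-.00365)
robot.movel([*xy,.0305],max_speed=.03)
robot.open(); robot.dwell(.1)
print(robot.current_width(),robot.current_wrist_force(),robot.current_time_s())
robot.movel([*xy,.12],max_speed=.12)
robot.movel([*cw(-.05),.15],max_speed=.2)
c=cam("wrist"); im=robot.snapshot("wrist"); cv2.imwrite("pics/i_wrist.png",im)
for r in robot.pinpoint("wrist","stamp_center")[:3]+robot.pinpoint("wrist","hinge")[:1]: print(np.round(r['location'],1),r['score'],np.round(onz(c,r['location'],.0282),4))
print("exp",proj(c,[*cw(0),.0282]),cw(0)); print(robot.current_time_s())
E
python3 s11.py
```

```text
1.000895917282725 [-0.18112835 -0.7217883   0.22320799] 23.825
[509.4 186.5] 0.94 [0.5424 0.0467 0.0282]
[255.6 236. ] 0.6 [ 0.5925 -0.1615  0.0282]
[257.1 304.9] 0.63 [ 0.663  -0.1584  0.0282]
exp [257.68030955 239.25313305] [ 0.5956 -0.1596]
25.3
```

View pics/i_wrist.png

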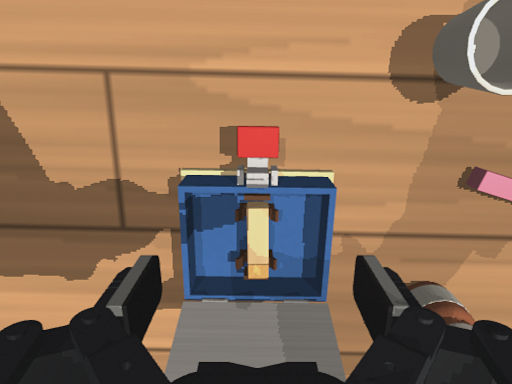

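The stamp lies in the cradle at (257,240), between both saddles and short of the end stops, and the open lid is at the bottom of the picture. Now I go behind the lid and swing it shut with closed fingers.

```bash
cat >> h.py <<'E'
zU=.0092; HX=.052; HZ=zU+.0395; w=.011
def path(th,r):
    if th>np.pi/2: lx=HX-.104*np.cos(th)+.0025*np.sin(th)+w; z=HZ+r
    else: lx=HX-r*np.cos(th)+.0025*np.sin(th)+w; z=HZ+r*np.sin(th)+.0025*np.cos(th)
    return np.array([*cw(lx),z])
E
cat > s12.py <<'E'
from h import *
o=tool(YAW,0)
robot.close(20)
robot.movel([*cw(-.02),.22],max_speed=.25,ori=o)
robot.movel([*cw(.11),.22],max_speed=.25)
p=path(1.75,.09)
robot.movel([*cw(.11),p[2]],max_speed=.2); robot.dwell(.1)
f0=robot.current_wrist_force(); print(robot.current_time_s(),f0)
for th in [1.75,1.55,1.35,1.15]:
    hit=robot.movel(path(th,.09),max_speed=.09,max_force=10)
    print(th,hit,np.round(np.array(robot.current_tool_pos())-path(th,.09),4),np.round(robot.current_wrist_force()-f0,1),round(robot.current_time_s(),2))
    if hit: break
cv2.imwrite("pics/j_side.png",cv2.resize(robot.snapshot("side")[40:200,180:360],None,fx=3.5,fy=3.5,interpolation=2))
E
python3 s12.py
```

```text
27.85 [-0.39665679  0.27360331  0.49741042]
1.75 False [ 0.0008 -0.0002  0.0013] [ 1.  -0.3 -0.1] 28.29
1.55 False [0.0009 0.     0.0005] [ 2.  -0.5 -0.8] 28.67
1.35 False [0.0005 0.0001 0.0001] [ 1.6  0.1 -0.1] 29.02
1.15 False [ 0.0003  0.     -0.    ] [ 1.  -0.7  0.8] 29.37
```

View pics/j_side.png

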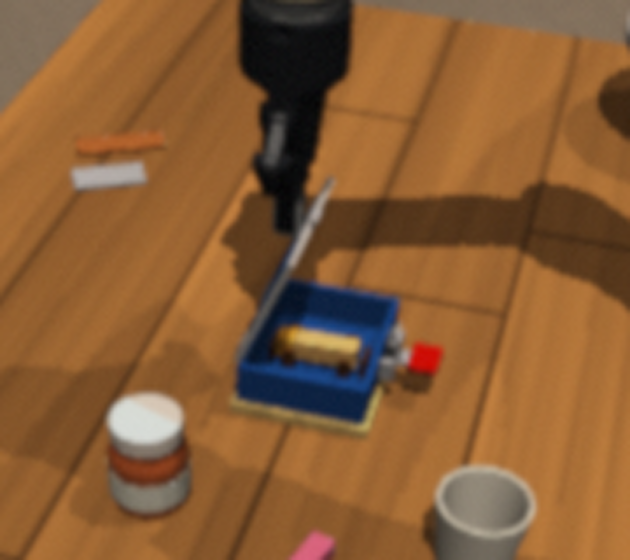

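The lid is coming forward with the fingers at (290,210) on its outer face, and the stamp lies level at (320,348). I continue down to just above hook contact.

```bash
cat > s13.py <<'E'
from h import *
f0=np.array([-.4,.27,.5])
for th,r in [(.95,.091),(.75,.092),(.55,.093),(.4,.094),(.27,.095),(.17,.096)]:
    hit=robot.movel(path(th,r),max_speed=.08,max_force=10)
    print(th,hit,np.round(np.array(robot.current_tool_pos())-path(th,r),4),np.round(robot.current_wrist_force()-f0,1),round(robot.current_time_s(),2))
    if hit: break
for n in["side","scene"]: cv2.imwrite(f"pics/k_{n}.png",cv2.resize(robot.snapshot(n)[60:260,100:360],None,fx=2.5,fy=2.5,interpolation=2))
E
python3 s13.py
```

```text
0.95 False [ 0.     -0.0001 -0.    ] [ 1.1 -0.2  1.2] 29.79
0.75 False [-0.0002 -0.0002  0.    ] [1.  0.3 1.5] 30.17
0.55 False [-0.0004 -0.0001 -0.0001] [ 0.3 -0.3  2.2] 30.55
0.4 False [-0.0004  0.     -0.0002] [1.  0.3 0.9] 30.88
0.27 False [-0.0004  0.     -0.0002] [1.2 0.3 1.4] 31.18
0.17 False [-0.0003  0.     -0.0001] [ 0.1 -0.   1.6] 31.45
```

View pics/k_side.png

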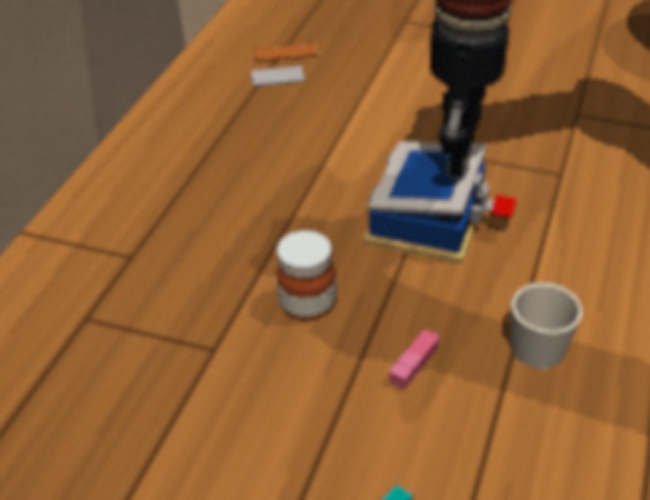

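View pics/k_scene.png

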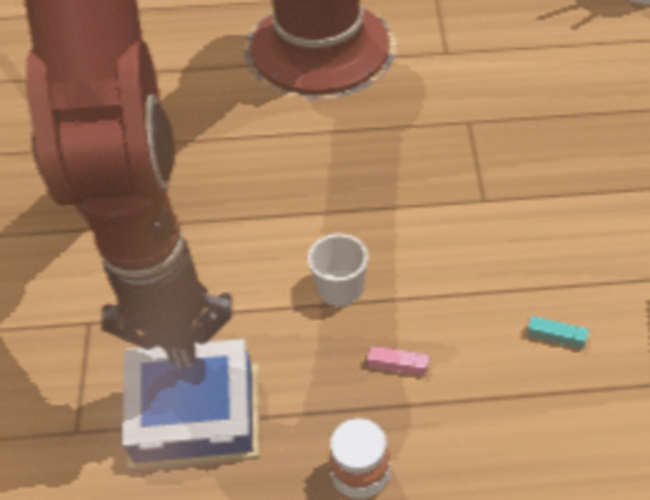

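The lid is nearly shut at (430,180) in side, with the fingers near its front edge and behind the hook. I press in small steps and watch the force.

```bash
cat > s14.py <<'E'
from h import *
f0=robot.current_wrist_force()[2]-1.8; pk=0; snapped=False; xy=path(.1,.096)[:2]
for th in list(np.arange(.13,.05,-.01))+list(np.arange(.05,-.0401,-.005)):
    z=path(th,.096)[2] if th>0 else HZ+.0025+.096*th
    robot.movel([*xy,z],max_speed=.02)
    f=robot.current_wrist_force()[2]-f0; za=robot.current_tool_pos()[2]
    ta=(za-HZ-.0025)/.096; pk=max(pk,f)
    print(round(th,3),"act",round(ta,4),"f",round(f,1))
    if pk>8 and f<.6*pk: snapped=True
    if snapped and ta<.02 and f>7: print("stop reached");break
    if f>20: print("force");break
print(robot.current_time_s())
E
python3 s14.py
```

```text
0.13 act 0.1291 f 0.8
0.12 act 0.1191 f 1.5
0.11 act 0.111 f 3.2
0.1 act 0.1022 f 4.8
0.09 act 0.093 f 4.5
0.08 act 0.0851 f 6.4
0.07 act 0.0764 f 7.7
0.06 act 0.0684 f 9.4
0.05 act 0.0606 f 10.1
0.045 act 0.0571 f 10.6
0.04 act 0.0533 f 11.5
0.035 act 0.0503 f 13.0
0.03 act 0.0261 f -0.4
0.025 act 0.0201 f -0.7
0.02 act 0.0188 f 0.2
0.015 act 0.0167 f 1.5
0.01 act 0.0141 f 5.4
0.005 act 0.0078 f 4.7
0.0 act -0.0019 f 1.5
-0.005 act -0.0062 f 2.4
-0.01 act -0.0101 f 2.1
-0.015 act -0.0109 f 5.0
-0.02 act -0.0112 f 6.8
-0.025 act -0.0119 f 9.8
stop reached
37.65
```

The force peaked at about 13 N, dropped at the snap, and then met the firm stop at about 10 N. I lift off and check.

```bash
cat > s15.py <<'E'
from h import *
p=np.array(robot.current_tool_pos())
robot.movel([p[0],p[1],p[2]+.01],max_speed=.04)
print(robot.current_wrist_force())
robot.movel([p[0],p[1],.15],max_speed=.12)
robot.movel([*cw(-.14),.24],max_speed=.2); robot.dwell(1.0)
for n in["side","scene","wrist"]:
    im=robot.snapshot(n); 
    if n!="wrist": im=cv2.resize(im[60:260,100:360],None,fx=2.5,fy=2.5,interpolation=2)
    cv2.imwrite(f"pics/l_{n}.png",im)
c=cam("wrist"); 
for n in["lid_front","tab_top","hinge"]:
    l={"tab_top":[-.086,.030],"hinge":[.052,.0395],"lid_front":[-.052,.042]}[n]
    for r in robot.pinpoint("wrist",n)[:1]: print(n,np.round(r['location'],1),r['score'],"exp shut",proj(c,[*cw(l[0]),l[1]+zU]))
print(robot.current_time_s())
E
python3 s15.py
```

```text
[-0.228662    0.09535228  0.04602303]
tab_top [260.8 211.1] 0.62 exp shut [257.40563665 210.35871089]
41.1333
```

View pics/l_side.png

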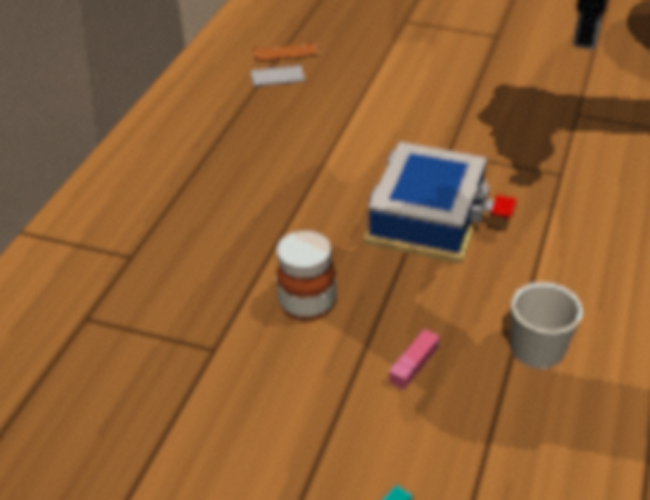

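View pics/l_wrist.png

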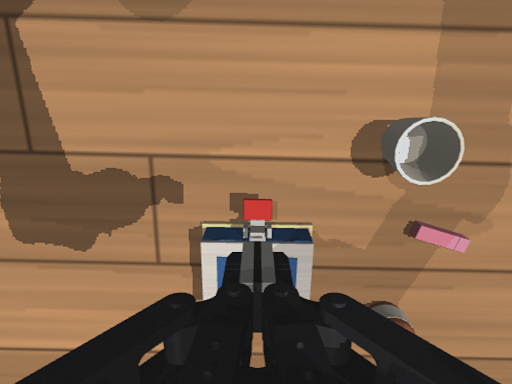

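View pics/l_scene.png

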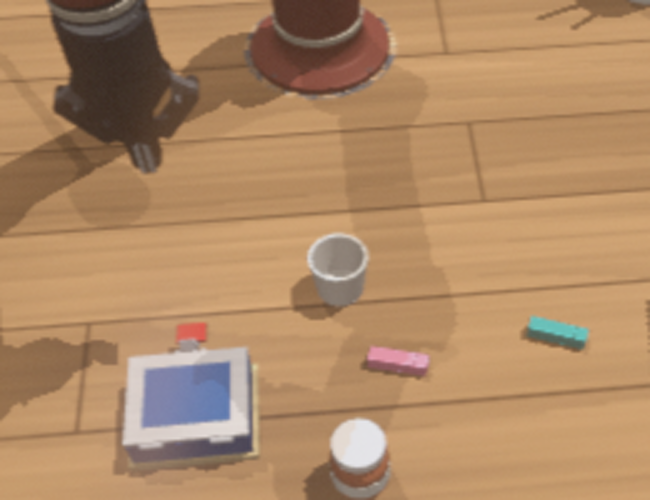

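More than a second after release the lid is still shut flat (side 430,183; scene 188,405). The hook is upright and the red tab is back at its rest place. I hand in.

```bash
python3 -c "
from h import *
robot.job_done(); print(robot.current_time_s())"
```

```text
the job is handed in; nothing more can be done
the job is handed in; nothing more can be done
```

The job is done and handed in at about 41 s. I pressed the tab until the lid popped fully open, laid the wooden stamp in the cradle, then swung the lid shut and pressed it until it latched.

- **Tab:** I pressed about 5.5 mm below first touch, with up to about 7 N vertical at the last step, a little above the stated 6 N at the tab's stop. There was also an unexplained sideways force of about 4 N during the press. The tab sprang back to rest.
- **Stamp:** it touched the cradle floor at z = 0.028, which matches the expected height. I raised it 2 mm and released it. A picture before closing showed it level between the saddles and end stops.
- **Lid:** the force peaked at about 13 N at the snap, and I stopped at about 10 N on the firm stop. More than a second after release, pictures from two cameras showed the lid still shut with nothing touching it.
- **Other objects:** the jar and beaker looked unmoved in the last pictures. The brush was outside those crops, so I did not check it at the end, but the arm never went near it.
- **Checks that disagreed:** the case height came out as 8.4 mm from the pictures and 9.2 mm from touch, and I used the touch value. On the last wrist picture the networks did not report the lid front or the hinge, because the gripper hid part of the case. That leaves the shut lid confirmed by the pictures and the force trace only.

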